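# Unpin the gauge glass and set it in the light path

### The arm

A 6-joint arm with a two-finger parallel gripper is mounted at the origin on a cart in front of the work surface, level with it; the furniture and walls round the work are solid. World frame = base frame: x ahead of the robot, y to its left, z up, the work surface at z = 0. Lengths are in m, angles in rad, forces in N, time in s.
With the tool pointing down it reaches from about 0.425 to 0.95 m from the base axis. Payload 3.5 kg.
Tool frame: the origin (TCP) lies on the centre line of the jaws, within the pads' length; the fingertips stand 17 mm ahead of it and the grasp point (between the pads) lies 2 mm behind it; z points along the fingers, y is the line along which they close (so a half turn about z gives the same grasp; the last joint's range is limited). The gripper opens to 85 mm and grips with 20 to 120 N. Pads are 22 mm wide; open, the fingers measure 114 mm over their backs; the gripper's body (76 mm by 85 mm) begins 54 mm behind the grasp point. The pads swing forward as they close: fully open they stand 13 mm farther back than shut.
Start: joints at [-1.346, 0.286, 1.577, -0, 1.279, -0.15], TCP at [0.247, -0.628, 0.221] pointing down, gripper open.
Joint ranges: [-2.77, 2.77], [-0.9, 2.22], [0.21, 2.48], [-1.53, 4.67], [0.24, 2.81], [-2.84, 2.84]. Speed limits (rad/s): [2.79, 2.79, 3.14, 3.14, 3.14, 3.14].

### API

Orientations are given as a unit quaternion [x, y, z, w].
In Python, from plant import ctrl gives the robot as it stands. The module is installed in compiled form; this text tells all that it offers.
- The arm moves only by the tool drive_tool, never from a script. Its argument "moves" is a list of rows, each a list of 3 entries, a list of its own where there are three numbers: the turn, a rotation vector about the tool's x, y, z in rad, then the shift along the tool's x, y, z in m, then the finger opening in m, from 0 to 0.0854. A call has 1 to 5 rows; each row shifts and turns the commanded pose from where the row before left it, along the tool's axes as they then stand; what a row does not reach is not made up. A row lasts 1/8 s, in which the tool goes at most 62.5 mm and 10.7 degrees, less where a joint would pass 70% of its speed; a pose out of reach is approached as far as the arm can. A call with a gripper value outside its range is refused whole. The fingers move at their own pace and stop on an object; "grip_force" is the grip in N (left out, the last holds). Time passes only in rows, so rows that do not move let the fingers close. It gives the time, the measured TCP pose, the force, the opening and the grip force at its end, in the units of the state.
- ctrl.get_state(): the state, without advancing time (a new reading comes with each control period).
- ctrl.read_camera(name): name is "scene" or "top"; returns a dict with "image" (420x560x3 uint8, red, green, blue), "fx", "fy", "cx", "cy" (pixels), "R" (3x3) and "t" (3): a world point X has camera coordinates R X + t. Camera axes: x right, y down, z forward; pixel columns grow to the right and rows downward; lengths in m; the calibration is good to about 2 mm. A picture is of the moment at which its call begins. There is no depth.
- ctrl.sign_off(): hands the job in; it is judged then, once.
The state is a dict: "time": time; "qpos": joint angles; "dq": joint speeds; "joint_efforts": joint torques, N m; "eef_pos": TCP position; "tcp_rot": TCP orientation; "contact_force": force on the tool from outside, world axes, zero at the start; "wrist_torque": the same for the moment, N m; "opening": opening from 0.0 (shut) to 1.0 (fully open); "finger_force": force on a finger pad.
Only numpy, scipy, OpenCV 4.12 (cv2) and the standard library are available. Lean on these libraries where they do the work, as an engineer would, in place of code of your own. Each camera call takes 0.05 s, during which the arm holds its last target. There are 200 camera calls.

### The job

Pull up the T-handle of the sprung plunger on the dock and turn it so that it stays latched open, then slide the framed gauge glass out of the dock. Set it down gently, upright on the bench midway between the small lamp and the white screen, with its window centred on the light and its clear faces square to it. Leave the plunger latched open and do not disturb the tin, the stone and the wooden offcut lying about.

Things in the scene. Friction and masses are not known exactly. Their poses are not given: they have to be found in the camera images.
- dock: Fixed dock: dark steel base plate 150 x 78 x 8 mm, aluminium bridge at its rear. Origin on the bench under the middle of the docked gauge glass; x points from the open front to the closed rear, so the gauge comes out along -x. Bridge at x = 17 to 65 mm, top z = 28.5 mm; its rails leave 1.5 mm play each side. Plunger axis at x = 41, y = 0; collar round it 26 x 26 mm, top z = 47 mm, slotted along x
- plunger (a joint): Lift of the sprung pin in m: 0 = down, through the hole in the gauge's foot; stop at 0.018. Spring 6 N down at 0, 10 N at 0.018. A key under the T-handle sits in the collar's slot; above 0.012 it clears it and the handle turns. Turned over about 0.6 rad (1.2 is sure) and let down, the key rests on the collar and the pin stays up at about 0.012, 3 mm clear of the foot
- tee (a joint): Turn of the T-handle in rad about the vertical, 0 = key in line with the slot (as found), positive anticlockwise from above, stops at -1.4 and +1.4; either way latches. It turns easily once lifted and stays where it is left
- tee_grip (a point): Centre of the black T-handle's bar, which is 44 mm long (its x axis), 12 mm thick (its y axis) and 16 mm high; 72 mm above the bench when down. Grip it across the 12 mm, from above. Rises and turns with the handle. 15 mm free below the bar when down
- gauge: The gauge glass, loose, about 0.22 kg: aluminium foot 110 (x) x 32 (y) x 10 (z) mm, origin mid underside, 12 mm pin hole at x = +41; upright frame 40 (x) x 14 (y) mm at x = -35, 96 mm high over all, holding a clear window. Docked, its axes match the dock's, underside 8 mm above the bench. It must slide 39 mm along the dock's -x before the foot clears the bridge and can be lifted
- gauge_window (a point): Centre of the clear window (30 mm wide, 38 mm high), 40 mm above the underside of the foot at x = -35 mm. The clear faces look along the gauge's y and -y; its x lies along the foot
- gauge_grip (a point): Middle of the solid top block of the frame, 80 mm above the underside: block 40 (x) x 14 (y) mm, from 60 to 96 mm high. Grip it from above across the 14 mm
- lightpath: Fixed lamp and screen facing one another. Origin on the bench midway; x is the light's direction, from lamp (black block with round lens, front at x = -60 mm, 61 mm high) to white screen (60 mm wide, at x = +64 mm, 64 mm high). Light axis at y = 0, 40 mm above the bench. The gauge stands on the bench between them, clear faces toward lamp and screen; either face may face the lamp
- wax_tin: Bystander: round tin with red lid, 71 mm across, 29 mm high, origin at its underside's centre
- small_stone: Bystander: small reddish-brown slip stone 24 x 64 x 14 mm, origin at its underside's centre
- offcut: Bystander: pale wooden offcut 45 x 70 x 32 mm, origin at its underside's centre
Mind the look-alikes: they are no part of the job. There is more than one size of the gauge; the job needs the larger.

How it is judged:
By the outcome, as a careful person would: the job done as asked, in the order asked, and still so for the second after the job is handed in, with the robot touching nothing.
It also fails if it takes over 51 s, if anything falls off the work surface, if the arm or the gripper's body presses on something with over 40 N, if the wrist force passes 120 N, or if a joint passes its speed limit or range.

## Working session

There is one attempt and no reset: what is moved stays moved. The work goes in short steps, Python scripts to look and compute and a tool call to move; the robot and the scene stay as the last step left them, time stands still between calls to the robot, and variables do not carry over. Pictures are saved under pics/ and viewed, at most 10 in all, crops included, and the job is handed in when it is done.

Besides the shell and the picture viewer there is one more tool, called after "Request:" in YAML: its name, and indented under it one key for each argument. drive_tool: Moves the arm, as the interface text tells. Its arguments: {"type":"object","properties":{"moves":{"type":"array","items":{"type":"array"}},"grip_force":{"type":"number"}},"required":["moves"]}

```bash
mkdir -p pics; cat > h.py <<'E'
import numpy as np, cv2
from plant import ctrl
def cam(n,save=None):
    c=ctrl.read_camera(n); c={k:(np.array(v) if k in('R','t') else v) for k,v in c.items()}
    if save: cv2.imwrite(f'pics/{save}.png',np.ascontiguousarray(c['image'][:,:,::-1]))
    return c
def ray(c,u,v,z):
    "world point on plane z seen at pixel u,v"
    d=c['R'].T@np.array([(u-c['cx'])/c['fx'],(v-c['cy'])/c['fy'],1]); o=-c['R'].T@c['t']
    return o+d*(z-o[2])/d[2]
def proj(c,X):
    p=c['R']@np.array(X)+c['t']; return np.array([c['fx']*p[0]/p[2]+c['cx'],c['fy']*p[1]/p[2]+c['cy']])
E
python3 - <<'E'
from h import *
a=cam('scene','s0');b=cam('top','t0')
for c in(a,b): print(c['fx'],c['cx'],c['cy'],-c['R'].T@c['t'],c['R'][2])
print(ctrl.get_state())
E
```

```text
448.64961645803527 279.6294315646676 206.32121826854785 [0.04929896 0.66693379 0.6385935 ] [ 0.42130051 -0.74074274 -0.52326482]
511.1902983576623 282.6819676226765 211.57200967179776 [ 0.44480451 -0.11288002  1.02854482] [ 0.05038764  0.00532113 -0.99871556]
{'time': 0.1, 'qpos': array([-1.34599953e+00,  2.87087235e-01,  1.57802055e+00, -2.41820941e-05,
        1.27861529e+00, -1.50015149e-01]), 'dq': array([-0.00253151, -0.0006222 , -0.00196703,  0.00078089, -0.00087098,
       -0.00028158]), 'joint_efforts': array([ 5.66399194e-04, -4.07293618e+01, -2.93698776e+01, -1.56824181e-04,
        3.39373830e-03, -6.50589385e-06]), 'eef_pos': array([ 0.24698972, -0.62752858,  0.2201842 ]), 'tcp_rot': array([ 9.82489627e-01,  1.86314247e-01, -5.13867887e-05, -1.06403787e-03]), 'contact_force': array([-0.77204643, -0.89049836,  0.4875563 ]), 'wrist_torque': array([ 0.00937174, -0.01527479,  0.04333247]), 'finger_force': 0.0, 'opening': 1.0015532079169787}
```

View pics/s0.png

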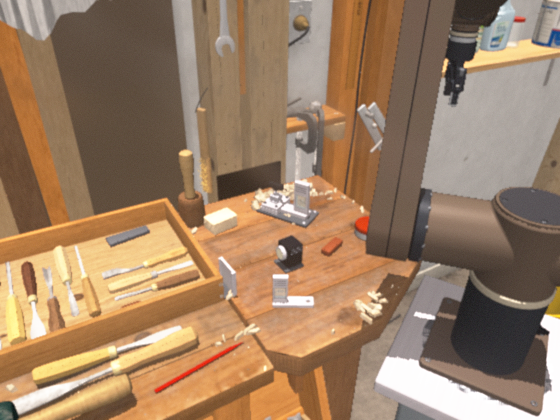

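View pics/t0.png

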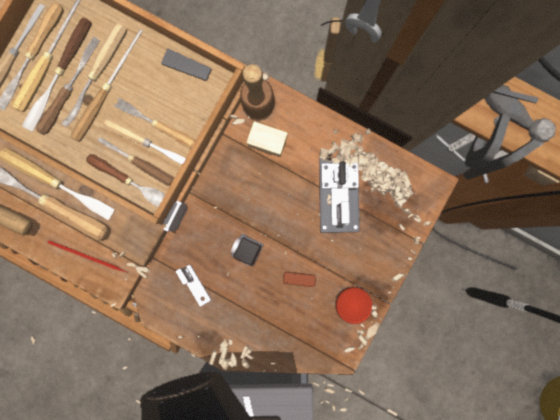

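The top view shows the dock with the larger gauge near (340,195). Its plunger is at about (341,172) and its frame at about (338,213). The smaller look-alike gauge is loose at (193,285). The lamp is at (246,250), the screen at (174,217), the tin at (354,306), the stone at (299,279) and the offcut at (267,138). For the gauge I could mistake (193,285) for it, so I choose the docked one at (340,195). For the T-handle, the only candidate is the dark bar at (341,172).

```bash
python3 - <<'E'
from h import *
t=cv2.imread('pics/t0.png');s=cv2.imread('pics/s0.png')
A=cv2.resize(t[145:245,300:380],None,fx=5,fy=5,interpolation=cv2.INTER_CUBIC)
B=cv2.resize(s[165:235,245:325],None,fx=5,fy=5,interpolation=cv2.INTER_CUBIC)
B=cv2.copyMakeBorder(B,0,150,0,0,cv2.BORDER_CONSTANT)
cv2.imwrite('pics/c1.png',np.hstack([A,B]))
A=cv2.resize(t[195:270,155:265],None,fx=5,fy=5,interpolation=cv2.INTER_CUBIC)
cv2.imwrite('pics/c2.png',A)
E
```

```text
(no output)
```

View pics/c1.png

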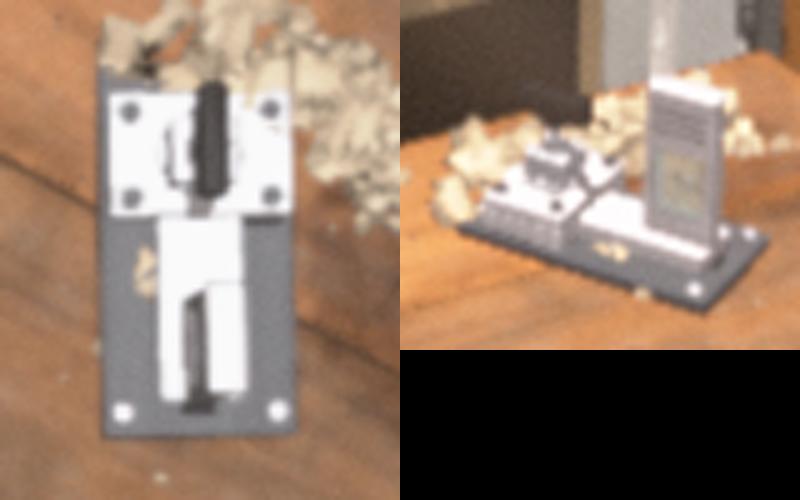

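View pics/c2.png

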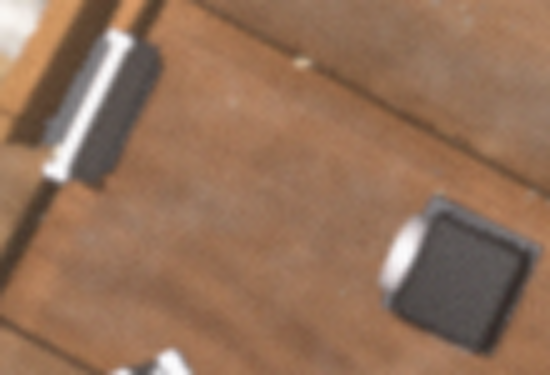

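c1 confirms it: a large frame on a long foot in the dock. The T-bar is at crop (212,140), i.e. top-view pixel (342.4,173), and the frame's top block is at crop (227,339). c2 shows the screen's white top edge from (122,32) to (58,178), the lamp's top at about (462,275) and its lens at (403,257).

```bash
python3 - <<'E'
from h import *
c=cam('top');s=cam('scene')
f=lambda o,u,v,z:ray(c,o[0]+u/5-.4,o[1]+v/5-.4,z)
o=(300,145)
def show(n,p): print(n,np.round(p[:2]*1000,1))
P={}
for n,u,v,z in [('tee',212,140,.08),('teeA',212,82,.08),('teeB',212,197,.08),('frame',227,339,.104),('plateL',103,437,.008),('plateR',297,434,.008),
 ('boltL',122,412,.008),('boltR',278,411,.008),('b1',130,112,.0285),('b2',270,108,.0285),('b3',132,198,.0285),('b4',271,195,.0285)]:
    P[n]=f(o,u,v,z); show(n,P[n])
m=(P['b1']+P['b2']+P['b3']+P['b4'])/4; show('plunger',m)
for a,b in[('boltL','boltR'),('plateL','plateR'),('b1','b2'),('b3','b4'),('b1','b3'),('b2','b4'),('teeB','teeA')]:
    d=P[b]-P[a]; print(a,b,np.degrees(np.arctan2(d[1],d[0])),np.linalg.norm(d)*1e3)
o=(155,195)
for n,u,v,z in [('scrA',122,32,.064),('scrB',58,178,.064),('lens',403,257,.04),('l1',440,197,.061),('l2',538,247,.061),('l3',490,353,.061),('l4',385,300,.061)]:
    P[n]=f(o,u,v,z); show(n,P[n])
for a,b in[('scrA','scrB'),('l1','l2'),('l4','l3'),('l1','l4'),('l2','l3')]:
    d=P[b]-P[a]; print(a,b,np.degrees(np.arctan2(d[1],d[0])),np.linalg.norm(d)*1e3)
S=s['image'][225:305,210:320,::-1]
S=cv2.resize(np.ascontiguousarray(S),None,fx=5,fy=5,interpolation=cv2.INTER_CUBIC)
cv2.imwrite('pics/c3.png',S)
E
```

```text
tee [ 563.2 -219.8]
teeA [ 584.9 -220.3]
teeB [ 541.8 -219.2]
frame [ 487.7 -220.7]
plateL [ 454.  -181.4]
plateR [ 453.7 -258.8]
boltL [ 463.8 -189.2]
boltR [ 463.  -251.4]
b1 [ 581.3 -193.7]
b2 [ 581.8 -248.7]
b3 [ 547.3 -193.6]
b4 [ 547.4 -248.2]
plunger [ 564.5 -221. ]
boltL boltR -90.76805840154094 62.191239754440765
plateL plateR -90.24624313644317 77.31550194651469
b1 b2 -89.53159235136134 55.04440744152682
b3 b4 -89.92398124139007 54.54634961407251
b1 b3 179.9542743463398 33.96304815422413
b2 b4 179.12684763525152 34.34465158034456
teeB teeA -1.4621256834178489 43.086867750327926
scrA [517.4  88.2]
scrB [462.7 112.9]
lens [430.  -14.6]
l1 [452.7 -31.1]
l2 [433.1 -67.8]
l3 [393.5 -49. ]
l4 [414.2  -9.7]
scrA scrB 155.71113225542632 60.106579272667574
l1 l2 -118.08059365019223 41.65423634156151
l4 l3 -117.76007622436673 44.44544955644442
l1 l4 150.9113429825522 43.9986590117662
l2 l3 154.55871857797933 43.789670654202574
```

View pics/c3.png

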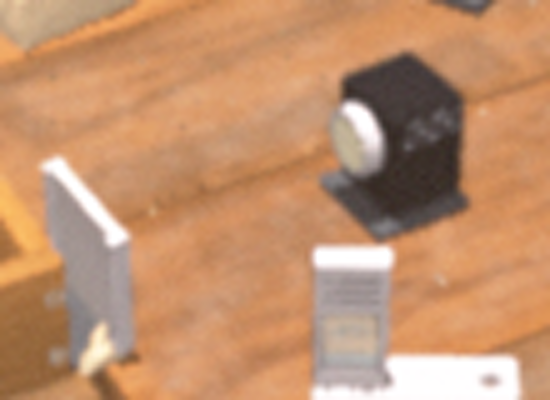

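```bash
python3 - <<'E'
from h import *
s=cam('scene');c=cam('top')
f=lambda u,v,z:ray(s,210+u/5-.4,225+v/5-.4,z)[:2]*1000
for n,u,v,z in [('scrA',50,163,.064),('scrB',120,240,.064),('lens',360,138,.04),('lt1',408,53,.061),('lt2',345,88,.061),('lt3',462,98,.061)]: print(n,f(u,v,z).round(1))
# white screen top & lamp dark block by masks in top view
im=cv2.cvtColor(np.ascontiguousarray(c['image']),cv2.COLOR_RGB2HSV)
for n,(x0,y0,x1,y1),m,z in [('screen',(160,195,190,235),(im[...,1]<40)&(im[...,2]>170),.064),('lamp',(225,228,268,272),(im[...,2]<75),.061),
  ('tee',(325,155,360,190),im[...,2]<80,.08),('frameTop',(338,200,352,228),im[...,2]>200,.104)]:
    k=np.zeros(m.shape,np.uint8);k[y0:y1,x0:x1]=m[y0:y1,x0:x1]
    cs=max(cv2.findContours(k,0,2)[0],key=cv2.contourArea); r=cv2.minAreaRect(cs)
    p=np.array([ray(c,*q,z)[:2]*1000 for q in cv2.boxPoints(r)])
    print(n,ray(c,*r[0],z)[:2]*1000,[(round(np.linalg.norm(p[i+1]-p[i]),1),round(np.degrees(np.arctan2(*(p[i+1]-p[i])[::-1])),1)) for i in(0,1)])
E
```

```text
scrA [517.2  91.1]
scrB [464.3 116.4]
lens [431.5 -16.9]
lt1 [430.7 -57.7]
lt2 [441.4 -20.4]
lt3 [394.4 -40.3]
screen [489.68937511 101.49431046] [(np.float64(59.9), np.float64(-25.4)), (np.float64(8.5), np.float64(-115.8))]
lamp [412.47849361 -55.10769264] [(np.float64(39.6), np.float64(-26.4)), (np.float64(4.9), np.float64(-116.4))]
tee [ 577.52417128 -221.30486546] [(np.float64(11.0), np.float64(-12.7)), (np.float64(3.7), np.float64(-102.6))]
frameTop [ 489.39674842 -217.08845784] [(np.float64(18.1), np.float64(-91.2)), (np.float64(41.7), np.float64(178.5))]
```

Measured in world mm: the dock's yaw is about 0, the plunger axis is at (564,-220.5), and the gauge frame is at (488,-220.5). The light runs at about 64.3°, with its midpoint near (460,41.5). So the gauge's target yaw is -25.7°. I'm moving above the T-handle now.

Request:
drive_tool:
  moves:
    - [[0,0,0.125],[0,0,0],0.045]
    - [[0,0,0.125],[0,0,0],0.045]
    - [[0,0,0.125],[0,0,0],0.045]
    - [[0,0,0],[0.035,-0.045,0],0.045]
    - [[0,0,0],[0.035,-0.045,0],0.045]
  grip_force: 60

```text
time: 0.92
eef_pos: [0.3174, -0.5374, 0.2212]
tcp_rot: [1.0, -0.001, 0.0, -0.0]
contact_force: [1.5, -0.9, 0.6]
opening: 0.524
finger_force: 0.0
```

Request:
drive_tool:
  moves:
    - [[0,0,0],[0.035,-0.045,0.01],0.045]
    - [[0,0,0],[0.035,-0.045,0.01],0.045]
    - [[0,0,0],[0.035,-0.045,0.01],0.045]
    - [[0,0,0],[0.035,-0.045,0.01],0.045]
    - [[0,0,0],[0.035,-0.045,0.01],0.045]

```text
time: 1.55
eef_pos: [0.4932, -0.3116, 0.1714]
tcp_rot: [1.0, -0.0, 0.0, 0.0]
contact_force: [0.1, 0.6, 0.2]
opening: 0.53
finger_force: 0.0
```

Request:
drive_tool:
  moves:
    - [[0,0,0],[0.035,-0.045,0.01],0.045]
    - [[0,0,0],[0.032,-0.042,0.01],0.045]
    - [[0,0,0],[0,0,0],0.045]
    - [[0,0,0],[0,0,0],0.045]

```text
time: 2.05
eef_pos: [0.5591, -0.2264, 0.1515]
tcp_rot: [1.0, 0.0, -0.0, 0.0]
contact_force: [0.7, -0.2, 0.0]
opening: 0.528
finger_force: 0.0
```

Request:
drive_tool:
  moves:
    - [[0,0,0],[0.005,-0.006,0],0.045]
    - [[0,0,0],[0,0,0.03],0.045]
    - [[0,0,0],[0,0,0.025],0.045]
    - [[0,0,0],[0,0,0.015],0.045]
    - [[0,0,0],[0,0,0.011],0.045]

```text
time: 2.68
eef_pos: [0.5641, -0.2208, 0.0701]
tcp_rot: [1.0, -0.001, 0.0, 0.0]
contact_force: [-0.3, 0.3, 1.3]
opening: 0.523
finger_force: 0.0
```

Request:
drive_tool:
  moves:
    - [[0,0,0],[0,0,0],0.02]
    - [[0,0,0],[0,0,0],0.0]
    - [[0,0,0],[0,0,0],0.0]
    - [[0,0,0],[0,0,0],0.0]
    - [[0,0,0],[0,0,0],0.0]

```text
time: 3.3
eef_pos: [0.5644, -0.2202, 0.0707]
tcp_rot: [1.0, -0.0, 0.0, 0.0]
contact_force: [-0.5, 0.8, 0.2]
opening: -0.0
finger_force: 0.0
```

```bash
python3 - <<'E'
from h import *
a=cam('scene')['image'][165:235,245:325,::-1];b=cam('top')['image'][145:245,300:380,::-1]
f=lambda x:cv2.resize(np.ascontiguousarray(x),(400,400),interpolation=cv2.INTER_CUBIC)
cv2.imwrite('pics/g1.png',np.hstack([f(b),f(a)]))
E
```

```text
(no output)
```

View pics/g1.png

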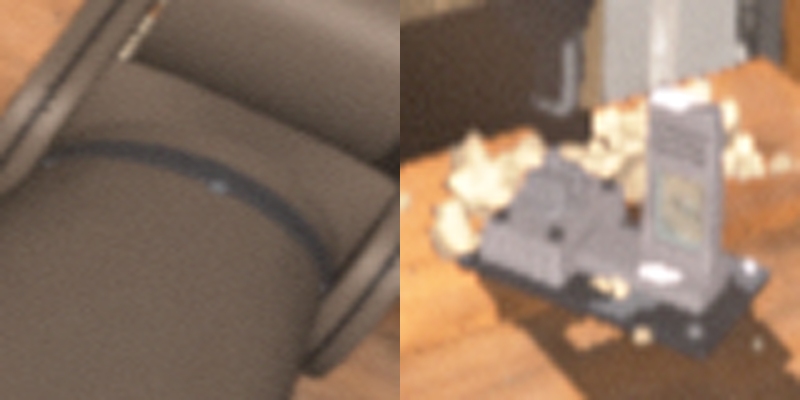

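The close-up shows the top view blocked by the arm, and no gripper around the handle in the scene view. The fingers closed on nothing, so I'm looking at the full scene view.

```bash
python3 - <<'E'
from h import *
a=cam('scene','s1'); print(proj(a,ctrl.get_state()['eef_pos']),proj(a,[.564,-.2205,.072]))
E
```

```text
[276.47845282 186.13553727] [276.62988589 185.59249448]
```

View pics/s1.png

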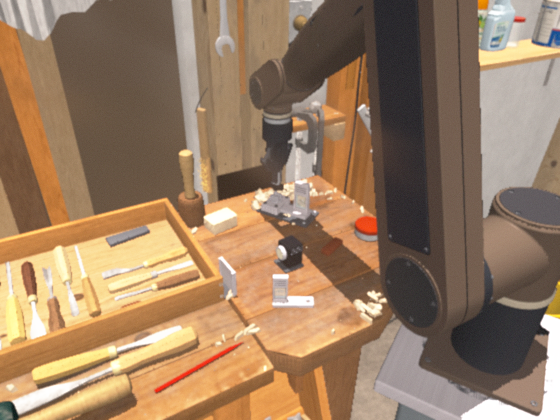

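The gripper is over the dock with its tips near (276,187). The black handle doesn't stand out against the dark background, so I'm brightening before and after crops.

```bash
python3 - <<'E'
from h import *
print(ctrl.get_state()['opening'])
o=[]
for n in('s0','s1'):
    a=cv2.imread(f'pics/{n}.png')[140:220,240:320]
    a=(255*(a/255.)**.45).astype(np.uint8)
    o.append(cv2.resize(a,(400,400),interpolation=cv2.INTER_CUBIC))
cv2.imwrite('pics/g2.png',np.hstack(o))
E
```

```text
0.0016718826114977875
```

View pics/g2.png

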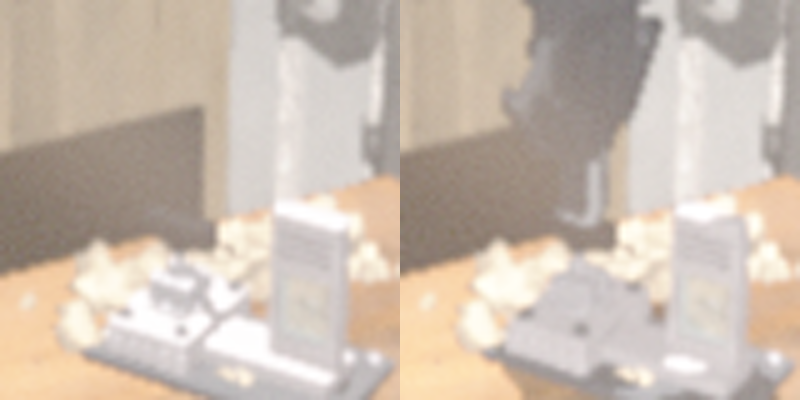

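The bar is at crop (182,225) in the before picture, where I expected it. The finger now overlaps it, but the opening reads shut. A small test lift will show whether the spring load appears.

Request:
drive_tool:
  moves:
    - [[0,0,0],[0,0,-0.003],0.0]
    - [[0,0,0],[0,0,-0.003],0.0]
    - [[0,0,0],[0,0,0],0.0]

```text
time: 3.82
eef_pos: [0.5645, -0.2204, 0.077]
tcp_rot: [1.0, -0.0, 0.0, 0.0]
contact_force: [0.2, 0.3, 0.9]
opening: -0.002
finger_force: 0.0
```

Request:
drive_tool:
  moves:
    - [[0,0,0],[0,0,0.004],0.0]
    - [[0,0,0],[0,0,0.003],0.0]
    - [[0,0,0],[0,0,0.002],0.0]
    - [[0,0,0],[0,0,0.002],0.0]

```text
time: 4.32
eef_pos: [0.5653, -0.2208, 0.0699]
tcp_rot: [1.0, 0.0, 0.0, 0.0]
contact_force: [-7.2, 4.0, 23.1]
opening: -0.002
finger_force: 11.8
```

Request:
drive_tool:
  moves:
    - [[0,0,0],[0,0,-0.03],0.0]
    - [[0,0,0],[0,0,-0.034],0.0]
    - [[0,0,0],[0,0,0],0.0]
    - [[0,0,0],[0,0,0],0.0]

```text
time: 4.82
eef_pos: [0.5636, -0.2198, 0.1282]
tcp_rot: [1.0, -0.0, -0.001, -0.0]
contact_force: [0.4, 0.4, -0.5]
opening: 0.002
finger_force: 0.0
```

```bash
python3 - <<'E'
from h import *
a=cam('scene','s2'); p=ctrl.get_state()['eef_pos']; print(p)
for d in(0,.017): print('tip',d,proj(a,p-[0,0,d]))
A=cv2.imread('pics/s0.png').astype(int);B=cv2.imread('pics/s2.png').astype(int)
m=np.abs(A-B).max(2)>35
for r in range(150,192,2): 
    c=np.where(m[r,240:320])[0]; print(r,(c.min()+240,c.max()+240,len(c)) if len(c) else '')
f=lambda x:cv2.resize((255*(x[120:220,240:320]/255.)**.45).astype(np.uint8),(480,600),interpolation=cv2.INTER_CUBIC)
cv2.imwrite('pics/g3.png',f(B))
E
```

```text
[ 0.56321852 -0.21959645  0.12752794]
tip 0 [276.9276054  166.67877503]
tip 0.017 [276.86071288 172.63897865]
150 (np.int64(269), np.int64(280), 12)
152 (np.int64(272), np.int64(277), 6)
154 (np.int64(272), np.int64(280), 9)
156 (np.int64(272), np.int64(277), 6)
158 (np.int64(272), np.int64(280), 7)
160 (np.int64(272), np.int64(279), 8)
162 (np.int64(277), np.int64(280), 4)
164 (np.int64(275), np.int64(279), 5)
166 
168 
170 
172 
174 
176 
178 
180 (np.int64(295), np.int64(298), 4)
182 (np.int64(295), np.int64(295), 1)
184 (np.int64(308), np.int64(309), 2)
186 
188 
190
```

View pics/g3.png

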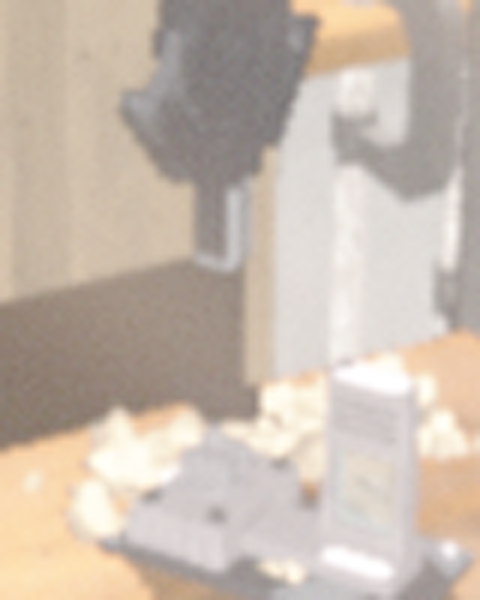

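In the crop, the shut fingertips end at (220,270), i.e. px (276.7,165). That is about 22–26 mm higher than the reading implies, and the touch on the bar's top agrees. So the true height is the reading plus about 25 mm. I'll reopen and descend further, checking the force.

Request:
drive_tool:
  moves:
    - [[0,0,0],[0,0,0],0.045]
    - [[0,0,0],[0,0,0.02],0.045]
    - [[0,0,0],[0,0,0.02],0.045]
    - [[0,0,0],[0,0,0.014],0.045]
    - [[0,0,0],[0,0,0.01],0.045]

```text
time: 5.5
eef_pos: [0.5635, -0.2198, 0.0635]
tcp_rot: [1.0, -0.0, -0.001, -0.001]
contact_force: [0.3, 0.6, 1.0]
opening: 0.521
finger_force: 0.0
```

Request:
drive_tool:
  moves:
    - [[0,0,0],[0,0,0.006],0.045]
    - [[0,0,0],[0,0,0.006],0.045]
    - [[0,0,0],[0,0,0.004],0.045]

```text
time: 5.88
eef_pos: [0.5645, -0.2203, 0.0495]
tcp_rot: [1.0, -0.0, 0.0, 0.0]
contact_force: [-0.4, 0.1, -0.1]
opening: 0.53
finger_force: 0.0
```

Request:
drive_tool:
  moves:
    - [[0,0,0],[0,0,0],0.0]
    - [[0,0,0],[0,0,0],0.0]
    - [[0,0,0],[0,0,0],0.0]
    - [[0,0,0],[0,0,0],0.0]

```text
time: 6.38
eef_pos: [0.5645, -0.2207, 0.05]
tcp_rot: [1.0, -0.0, 0.0, 0.0]
contact_force: [-1.2, -1.5, 2.4]
opening: 0.129
finger_force: 58.6
```

The bar is gripped (opening about 11 mm, 59 N). Now lifting.

Request:
drive_tool:
  moves:
    - [[0,0,0],[0,0,-0.005],0.0]
    - [[0,0,0],[0,0,-0.005],0.0]
    - [[0,0,0],[0,0,-0.005],0.0]
    - [[0,0,0],[0,0,-0.001],0.0]

```text
time: 6.88
eef_pos: [0.564, -0.2204, 0.0644]
tcp_rot: [1.0, -0.0, 0.0, 0.0]
contact_force: [3.7, -4.6, -9.4]
opening: 0.128
finger_force: 58.5
```

Request:
drive_tool:
  moves:
    - [[0,0,-0.15],[0,0,0],0.0]
    - [[0,0,-0.15],[0,0,0],0.0]
    - [[0,0,-0.15],[0,0,0],0.0]

```text
time: 7.25
eef_pos: [0.5642, -0.2209, 0.0643]
tcp_rot: [0.974, 0.225, 0.0, 0.001]
contact_force: [3.3, -5.9, -9.6]
opening: 0.129
finger_force: 58.6
```

Request:
drive_tool:
  moves:
    - [[0,0,-0.15],[0,0,0],0.0]
    - [[0,0,-0.15],[0,0,0],0.0]
    - [[0,0,-0.15],[0,0,0],0.0]
    - [[0,0,-0.15],[0,0,0],0.0]
    - [[0,0,-0.15],[0,0,0],0.0]

```text
time: 7.88
eef_pos: [0.5649, -0.2216, 0.0648]
tcp_rot: [0.824, 0.567, 0.0, 0.002]
contact_force: [5.6, -6.7, -10.4]
opening: 0.128
finger_force: 58.5
```

Request:
drive_tool:
  moves:
    - [[0,0,0],[0,0,0.001],0.0]
    - [[0,0,0],[0,0,0.0015],0.0]
    - [[0,0,0],[0,0,0.0015],0.0]
    - [[0,0,0],[0,0,0],0.0]

```text
time: 8.38
eef_pos: [0.5651, -0.2216, 0.062]
tcp_rot: [0.825, 0.565, 0.0, 0.002]
contact_force: [3.0, -5.6, -4.7]
opening: 0.127
finger_force: 59.0
```

Request:
drive_tool:
  moves:
    - [[0,0,0],[0,0,0],0.035]
    - [[0,0,0],[0,0,0],0.035]
    - [[0,0,0],[0,0,-0.02],0.035]
    - [[0,0,0],[0,0,-0.03],0.035]
    - [[0,0,0],[0,0,-0.03],0.035]

```text
time: 9.0
eef_pos: [0.5645, -0.22, 0.1441]
tcp_rot: [0.825, 0.565, 0.0, 0.0]
contact_force: [-0.1, -0.1, -0.0]
opening: 0.411
finger_force: 0.0
```

Request:
drive_tool:
  moves:
    - [[0,0,0.18],[0,0,0],0.04]
    - [[0,0,0.18],[0,0,0],0.04]
    - [[0,0,0.18],[0,0,0],0.04]
    - [[0,0,0.18],[0,0,0],0.04]
    - [[0,0,0.18],[0,0,0],0.04]

```text
time: 9.62
eef_pos: [0.5646, -0.22, 0.1434]
tcp_rot: [0.989, 0.147, 0.001, 0.0]
contact_force: [0.5, -0.2, 0.4]
opening: 0.469
finger_force: 0.0
```

Request:
drive_tool:
  moves:
    - [[0,0,0.18],[0,0,0],0.04]
    - [[0,0,0.12],[0,0,0],0.04]
    - [[0,0,0],[-0.05,0,0],0.04]
    - [[0,0,0],[-0.026,0,0],0.04]
    - [[0,0,0],[0,0,0],0.04]

```text
time: 10.25
eef_pos: [0.4875, -0.22, 0.1429]
tcp_rot: [1.0, -0.001, 0.001, 0.0]
contact_force: [0.3, 0.0, 0.8]
opening: 0.469
finger_force: 0.0
```

```bash
python3 - <<'E'
from h import *
a=cam('scene','s3');b=cam('top','t3'); p=ctrl.get_state()['eef_pos']; print(p, proj(a,p))
B=cv2.imread('pics/s3.png')
f=lambda x:cv2.resize((255*(x[120:220,240:320]/255.)**.45).astype(np.uint8),(480,600),interpolation=cv2.INTER_CUBIC)
cv2.imwrite('pics/g4.png',f(B))
E
```

```text
[ 0.48913489 -0.22047162  0.14304272] [303.18931634 167.95471411]
```

View pics/g4.png

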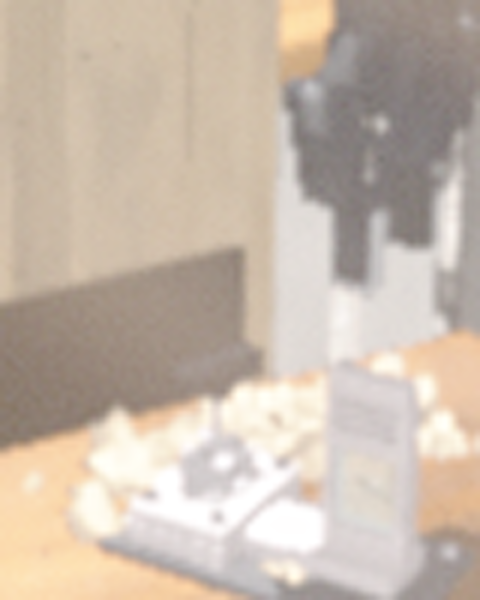

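The crop shows the handle raised about 12 mm and turned, at about (215,365), so it is latched. The fingers straddle the frame top at about (370,372). Descending to grip the frame.

Request:
drive_tool:
  moves:
    - [[0,0,0],[0,0,0.025],0.04]
    - [[0,0,0],[0,0,0.025],0.04]
    - [[0,0,0],[0,0,0.02],0.04]
    - [[0,0,0],[0,0,0.01],0.04]
    - [[0,0,0],[0,0,0],0.04]
  grip_force: 50

```text
time: 10.98
eef_pos: [0.4885, -0.22, 0.0611]
tcp_rot: [1.0, 0.0, -0.0, -0.0]
contact_force: [-0.1, 0.5, 1.0]
opening: 0.468
finger_force: 0.0
```

Request:
drive_tool:
  moves:
    - [[0,0,0],[0,0,0],0.0]
    - [[0,0,0],[0,0,0],0.0]
    - [[0,0,0],[0,0,0],0.0]
    - [[0,0,0],[0,0,0],0.0]

```text
time: 11.48
eef_pos: [0.4891, -0.2207, 0.0627]
tcp_rot: [1.0, -0.0, 0.001, 0.001]
contact_force: [0.0, 0.7, 4.6]
opening: 0.158
finger_force: 49.5
```

Request:
drive_tool:
  moves:
    - [[0,0,0],[-0.004,0,-0.0005],0.0]
    - [[0,0,0],[-0.008,0,0],0.0]
    - [[0,0,0],[-0.008,0,0],0.0]

```text
time: 11.85
eef_pos: [0.4685, -0.2207, 0.0627]
tcp_rot: [1.0, -0.0, 0.001, 0.001]
contact_force: [1.4, -1.4, 0.7]
opening: 0.159
finger_force: 49.1
```

Request:
drive_tool:
  moves:
    - [[0,0,0],[-0.01,0,0],0.0]
    - [[0,0,0],[-0.01,0,0],0.0]
    - [[0,0,0],[-0.008,0,0],0.0]
    - [[0,0,0],[0,0,0],0.0]

```text
time: 12.35
eef_pos: [0.4398, -0.2205, 0.0625]
tcp_rot: [1.0, -0.0, 0.0, 0.0]
contact_force: [2.9, -0.6, 6.7]
opening: 0.154
finger_force: 49.9
```

Request:
drive_tool:
  moves:
    - [[0,0,0],[0,0,-0.015],0.0]
    - [[0,0,0],[0,0,-0.025],0.0]
    - [[0,0,0],[0,0,-0.03],0.0]
    - [[0,0,0],[0,0,-0.015],0.0]
    - [[0,0,0],[0,0,0],0.0]

```text
time: 12.98
eef_pos: [0.4398, -0.2201, 0.1472]
tcp_rot: [1.0, -0.0, -0.0, 0.0]
contact_force: [0.5, 0.3, -2.7]
opening: 0.161
finger_force: 48.9
```

Request:
drive_tool:
  moves:
    - [[0,0,0],[0.004,-0.03,0],0.0]
    - [[0,0,0],[0.004,-0.05,0],0.0]
    - [[0,0,0],[0.004,-0.05,0],0.0]
    - [[0,0,0],[0.004,-0.05,0],0.0]
    - [[0,0,0],[0.004,-0.05,0],0.0]

```text
time: 13.6
eef_pos: [0.4586, 0.0116, 0.1449]
tcp_rot: [1.0, -0.0, -0.002, -0.0]
contact_force: [0.7, 0.4, -3.1]
opening: 0.154
finger_force: 49.1
```

Request:
drive_tool:
  moves:
    - [[0,0,0],[0,-0.032,0],0.0]
    - [[0,0,0.15],[0,0,0],0.0]
    - [[0,0,0.15],[0,0,0],0.0]
    - [[0,0,0.149],[0,0,0],0.0]
    - [[0,0,0],[0,0,0],0.0]

```text
time: 14.22
eef_pos: [0.4588, 0.042, 0.145]
tcp_rot: [0.975, -0.222, -0.002, 0.0]
contact_force: [-0.7, -0.4, -1.9]
opening: 0.158
finger_force: 49.4
```

```bash
python3 - <<'E'
from h import *
a=cam('scene','s4');b=cam('top','t4'); s=ctrl.get_state(); print(s['eef_pos'],s['tcp_rot'],s['contact_force'])
# is the top view blocked at the target?
for n,c in(('t0',b),('t4',b)):
    im=cv2.imread(f'pics/{n}.png'); print(n,[im[int(v),int(u)].tolist() for u,v in [proj(c,X) for X in([.49,.1005,.064],[.423,-.04,.061],[.46,.042,.0],[.53,.005,.1])]])
# bright/grey gauge outline in scene: difference box
d=np.abs(cv2.imread('pics/s4.png').astype(int)-cv2.imread('pics/s0.png')).max(2)>40
d=cv2.morphologyEx(d[150:310,180:340].astype(np.uint8),cv2.MORPH_OPEN,np.ones((3,3)))
n,l,st,ce=cv2.connectedComponentsWithStats(d)
print([(st[i]+[180,150,0,0,0]).tolist() for i in range(1,n) if st[i,4]>40])
T=.085
for X in([0,0,.105],[0,0,0]): pass
E
```

```text
[0.45933621 0.04190125 0.14569592] [ 9.75138940e-01 -2.21590251e-01 -1.33452778e-03  1.65227368e-04] [ 0.16712555  0.06969426 -1.18882796]
t0 [[231, 231, 234], [84, 83, 90], [96, 121, 160], [91, 115, 148]]
t4 [[94, 108, 127], [95, 95, 101], [45, 46, 54], [142, 155, 176]]
[[234, 150, 41, 21, 659], [281, 168, 5, 14, 51], [223, 175, 14, 11, 84], [280, 180, 30, 37, 463], [277, 184, 7, 7, 42], [228, 188, 48, 63, 1499], [234, 256, 106, 54, 2350]]
```

Request:
drive_tool:
  moves:
    - [[0,0,0],[0,0,0.025],0.0]
    - [[0,0,0],[0,0,0.025],0.0]
    - [[0,0,0],[0,0,0.018],0.0]
    - [[0,0,0],[0,0,0.01],0.0]
    - [[0,0,0],[0,0,0],0.0]

```text
time: 14.95
eef_pos: [0.4596, 0.0419, 0.0682]
tcp_rot: [0.975, -0.222, -0.001, 0.0]
contact_force: [-1.2, -1.1, -1.9]
opening: 0.156
finger_force: 49.4
```

```bash
cat > m.py <<'E'
from h import *
import sys
a=cam('scene',sys.argv[1]); s=ctrl.get_state(); print(s['eef_pos'],s['tcp_rot'],s['contact_force'])
p=s['eef_pos']
A=cv2.imread(f'pics/{sys.argv[1]}.png'); g=A.astype(int)
print('pred frame base centre',proj(a,[p[0],p[1],.0]),'top',proj(a,[p[0],p[1],.096]))
u,v=proj(a,[p[0],p[1],.05]).astype(int)
h=cv2.cvtColor(A,cv2.COLOR_BGR2HSV)
m=((h[...,1]<60)&(h[...,2]>75))
for r in range(v-40,v+40,3): print(r,''.join('#' if x else '.' for x in m[r,u-45:u+50]))
print(u-45)
E
python3 m.py s5
```

```text
[0.46032948 0.04180754 0.06899589] [ 9.74940544e-01 -2.22465550e-01 -1.19067910e-04  9.94399097e-06] [ 0.21440032  0.31443389 -1.31445461]
pred frame base centre [256.23006344 276.94738431] top [255.57203635 240.91931196]
218 ##############.############..........................................##########################
221 #############...#######..###..................................................#################
224 ..####..............#..................................................................########
227 ..............................................................#................................
230 ................................................#.......#......................................
233 ............................................####...###.........................................
236 ............................................###########........................................
239 .........................................##############..................#...........#.........
242 .........................................##############...................
[... 1125 characters left out ...]
 .............#############................#########...........################.................
281 .............#############....................................################.................
284 .............#############....................................################.................
287 ..............#############...................................################.................
290 ..............#############....................................###############.................
293 ..............####.########...................................################.................
296 ..............##.####..........................................#######################...#.....
210
```

Request:
drive_tool:
  moves:
    - [[0,0,0],[0,0,0.005],0.0]
    - [[0,0,0],[0,0,0.004],0.0]
    - [[0,0,0],[0,0,0.002],0.0]
    - [[0,0,0],[0,0,0],0.0]

```text
time: 15.5
eef_pos: [0.4601, 0.0419, 0.0578]
tcp_rot: [0.975, -0.223, -0.0, 0.0]
contact_force: [0.8, -0.3, -1.7]
opening: 0.159
finger_force: 49.4
```

Request:
drive_tool:
  moves:
    - [[0,0,0],[0,0,0.001],0.0]
    - [[0,0,0],[0,0,0.001],0.0]
    - [[0,0,0],[0,0,0],0.0]

```text
time: 15.88
eef_pos: [0.4602, 0.0418, 0.0559]
tcp_rot: [0.975, -0.223, -0.0, 0.0]
contact_force: [-0.2, 0.7, -2.4]
opening: 0.158
finger_force: 49.4
```

Request:
drive_tool:
  moves:
    - [[0,0,0],[0,0,0.001],0.0]
    - [[0,0,0],[0,0,0],0.0]

```text
time: 16.12
eef_pos: [0.4602, 0.0418, 0.0548]
tcp_rot: [0.975, -0.223, -0.0, 0.0]
contact_force: [-0.0, -0.1, -1.7]
opening: 0.157
finger_force: 49.4
```

Request:
drive_tool:
  moves:
    - [[0,0,0],[0,0,0.001],0.0]
    - [[0,0,0],[0,0,0],0.0]

```text
time: 16.38
eef_pos: [0.4605, 0.0418, 0.0546]
tcp_rot: [0.975, -0.223, -0.0, 0.0]
contact_force: [-3.0, -0.3, 4.1]
opening: 0.154
finger_force: 50.3
```

It is touching the bench, so I'm releasing and backing off to check the placing from above.

Request:
drive_tool:
  moves:
    - [[0,0,0],[0,0,0],0.025]
    - [[0,0,0],[0,0,0],0.04]
    - [[0,0,0],[0,0,0],0.04]
    - [[0,0,0],[0,0,-0.02],0.04]
    - [[0,0,0],[0,0,-0.03],0.04]

```text
time: 17.0
eef_pos: [0.4592, 0.0419, 0.1033]
tcp_rot: [0.975, -0.223, -0.001, 0.0]
contact_force: [-0.3, -0.8, -0.4]
opening: 0.466
finger_force: 0.0
```

Request:
drive_tool:
  moves:
    - [[0,0,0],[0,0,-0.04],0.04]
    - [[0,0,0],[0.02,0.05,-0.03],0.04]
    - [[0,0,0],[0.02,0.055,0],0.04]
    - [[0,0,0],[0.02,0.055,0],0.04]
    - [[0,0,0],[0.02,0.055,0],0.04]

```text
time: 17.62
eef_pos: [0.4387, -0.1884, 0.1742]
tcp_rot: [0.975, -0.223, 0.001, 0.0]
contact_force: [0.1, -0.3, -0.6]
opening: 0.473
finger_force: 0.0
```

Request:
drive_tool:
  moves:
    - [[0,0,0],[0.02,0.055,0],0.04]
    - [[0,0,0],[0.02,0.055,0],0.04]
    - [[0,0,0],[0,0.055,0],0.04]
    - [[0,0,0],[0,0.055,0],0.04]
    - [[0,0,0],[0,0,0],0.04]

```text
time: 18.25
eef_pos: [0.3779, -0.4051, 0.1738]
tcp_rot: [0.974, -0.225, 0.0, 0.0]
contact_force: [-0.4, 0.2, 0.3]
opening: 0.466
finger_force: 0.0
```

```bash
python3 - <<'E'
from h import *
b=cam('top','t6');a=cam('scene','s6')
print(ctrl.get_state()['eef_pos'])
A=cv2.imread('pics/t6.png');h=cv2.cvtColor(A,cv2.COLOR_BGR2HSV)
for r in range(196,262,2): print(r,''.join('#' if (s<60 and v>150) else 'o' if v<85 else '-' if s<60 else '.' for _,s,v in h[r,165:285].astype(int)))
for n,X in(('winTop',[.46,.042,.096]),('footEnd',[.46+.09*.901,.042-.09*.434,.01])): print(n,proj(b,X))
E
```

```text
[ 0.3791836  -0.40202377  0.17347296]
196 ..................................................########....########..................................................
198 .................................................##########...#######...................................................
200 ................................................#####################...................................................
202 .........--#####--..............................####################....................................................
204 ........---#####----..........................-####################.....................................................
206 .......---#####------.........................####################......................................................
208 ......---#####--------.......................####################.......................................................
210 .....---#####--------.......................####################........................................................
212 ....---#####--------.......................###############
[... 2433 characters left out ...]
....
252 ..................................................................###--oo------------------ooo..........................
254 ...................................................................--ooo------------------ooo-..........................
256 ...................................................................--oooo----------------ooo-...........................
258 .......................................................................ooo----o---------ooo-............................
260 ...........................................................................oooo--------oooo.............................
winTop [200.90117789 230.64152785]
footEnd [227.0727974  190.26580876]
```

```bash
python3 - <<'E'
from h import *
c=cam('top');c2=cam('scene')
G=np.mean([cam('top')['image'].astype(float) for _ in range(5)],0).mean(2).astype(np.float32)
from scipy.ndimage import map_coordinates as mc
def edge(P,Q,z,w=.006):
    "fit the strongest grey step near world segment P-Q at height z; returns angle deg, mid point mm, rms"
    P,Q=np.array(P)/1e3,np.array(Q)/1e3; d=(Q-P)/np.linalg.norm(Q-P); n=np.array([-d[1],d[0]]); out=[]
    for s in np.linspace(.12,.88,25):
        o=np.linspace(-w,w,61); px=np.array([proj(c,[*(P+(Q-P)*s+n*k),z]) for k in o])
        g=np.gradient(mc(G,[px[:,1],px[:,0]],order=1)); g=np.convolve(np.abs(g),np.ones(9)/9,'same'); i=g[6:-6].argmax()+6
        wt=g[max(0,i-8):i+9]; out.append(P+(Q-P)*s+n*(o[max(0,i-8):i+9]@wt/wt.sum()))
    out=np.array(out); vx,vy,x0,y0=cv2.fitLine((out*1e3).astype(np.float32),cv2.DIST_HUBER,0,.5,.01).ravel()
    r=(out*1e3-[x0,y0])@[-vy,vx]; return round(np.degrees(np.arctan2(vy,vx)),2),np.round([x0,y0],1),round(r.std(),2)
t=np.radians(-25.7);X=np.array([np.cos(t),np.sin(t)]);Y=np.array([-X[1],X[0]]);W=np.array([460.,42.])
seg=lambda x0,y0,x1,y1:(W+X*x0+Y*y0,W+X*x1+Y*y1)
print('foot lamp side',edge(*seg(22,-16,88,-16),.01)); print('foot scr side',edge(*seg(22,16,88,16),.01))
print('foot end',edge(*seg(90,-16,90,16),.01))
print('top lamp side',edge(*seg(-20,-7,20,-7),.096,.003)); print('top scr side',edge(*seg(-20,7,20,7),.096,.004)); print('top -x end',edge(*seg(-20,-7,-20,7),.096))
print('screen back',edge([519.5,90],[464,116],.064,.004)); 
print('screen ends',edge(*seg(30,63,30,67),.064),edge(*seg(-30,63,-30,67),.064))
L=[np.array(p) for p in([452.7,-31.1],[433.1,-67.8],[393.5,-49.],[414.2,-9.7])]
for i in range(4): print('lamp',i,edge(L[i],L[(i+1)%4],.061))
E
```

```text
foot lamp side (np.float32(-25.48), array([505.4,   0.9], dtype=float32), np.float64(0.27))
foot scr side (np.float32(-25.82), array([518.4,  32.1], dtype=float32), np.float64(0.33))
foot end (np.float32(64.72), array([542.4,   1.9], dtype=float32), np.float64(0.31))
top lamp side (np.float32(-25.76), array([458. ,  34.3], dtype=float32), np.float64(0.18))
top scr side (np.float32(-25.7), array([463.9,  47.3], dtype=float32), np.float64(0.21))
top -x end (np.float32(62.82), array([442.4,  49.6], dtype=float32), np.float64(0.26))
screen back (np.float32(-27.29), array([490.3, 104. ], dtype=float32), np.float64(0.46))
screen ends (np.float32(77.38), array([516.6,  87.1], dtype=float32), np.float64(0.05)) (np.float32(81.92), array([462. , 112.9], dtype=float32), np.float64(0.06))
lamp 0 (np.float32(64.69), array([438. , -51.6], dtype=float32), np.float64(0.4))
lamp 1 (np.float32(-24.0), array([412.3, -58.6], dtype=float32), np.float64(0.58))
lamp 2 (np.float32(64.99), array([400.7, -27.7], dtype=float32), np.float64(0.36))
lamp 3 (np.float32(-27.29), array([433.8, -22.3], dtype=float32), np.float64(0.41))
```

The gauge stands at -25.7°, square to the light within about 1°, and centred within about 1 mm. It slid out freely, so the pin is held up. Handing in.

```bash
python3 -c "
from plant import ctrl
print(ctrl.sign_off())"
```

```text
the job is handed in; nothing more can be done
None
```

I latched the plunger open and slid the larger gauge out. It now stands upright on the bench between the lamp and screen, square to the light within about 1° and centred within about 1–2 mm, and I handed the job in after about 19 s. The final pictures weren't checked for the latch or the tin, stone and offcut: the latch rests on the raised handle seen before the gauge slid out freely, the bystanders on the path keeping clear of them.

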